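Switch on the light under the vestibule shelf

ROBOT

A 6-joint arm with a two-finger parallel gripper is mounted at the origin on the work surface. World frame = base frame: x ahead of the robot, y to its left, z up, the work surface at z = 0. Lengths are in mm, angles in rad, forces in N, time in s.
With the tool pointing down it reaches from about 300 to 775 mm from the base axis. Payload 14.6 kg.
Tool frame: the origin (TCP) lies on the centre line of the jaws, within the pads' length; the fingertips stand 11 mm ahead of it and the grasp point (between the pads) lies 8 mm behind it; x points along the fingers, y is the direction in which the jaws open and shut, and the axes are right-handed (so a half turn about x gives the same grasp; the last joint's range is limited). The gripper opens to 94 mm and grips with 3 to 60 N. Pads are 16 mm wide; open, the fingers measure 119 mm over their backs; the gripper's body (75 mm by 177 mm) begins 78 mm behind the grasp point.
Start: joints at [1.215, 0.3, 1.521, -0, 1.321, -0.067], TCP at [156.639, 527.213, 216.446] pointing down, gripper open.
Joint ranges: [-3.03, 3.03], [-0.79, 2.21], [0.23, 2.52], [-1.04, 4.18], [0, 3.07], [-2.55, 2.55]. Speed limits (rad/s): [2.22, 2.22, 2.57, 3.14, 3.14, 3.14].

INTERFACE

Orientations are given as [roll, pitch, yaw] about the fixed x, y, z axes, in that order (R = Rz(yaw) Ry(pitch) Rx(roll)).
In Python, from cell import manip gives the robot as it stands.
- The arm moves only by the shell command python3 -m handwheel 'ROWS' [OPENING] [FORCE]. ROWS is JSON, a list of rows, each a list of 2 entries, a list of its own where there are three numbers: the shift along the tool's x, y, z in mm, then the turn about the tool's x in rad. In form: [[[x, y, z], spin], ...]. A call has exactly 10 rows; each row shifts and turns the commanded pose from where the row before left it, along the tool's axes as they then stand; what a row does not reach is not made up. A row lasts 1/8 s, in which the tool goes at most 62.5 mm and 10.7 degrees, less where a joint would pass 70% of its speed; a pose out of reach is approached as far as the arm can. A call with a gripper value outside its range is refused whole. OPENING is the closure in counts, from 0 (fully open) to 255 (shut), set as the call begins (- or left out, the last holds). The fingers move at their own pace and stop on an object; FORCE is the grip in N (left out, the last holds). Time passes only in rows, so rows that do not move let the fingers close, or fill a call up. It gives the time, the measured TCP pose, the force and the opening at its end, in the units of the state.
- manip.read_state(): the state, without advancing time (a new reading comes with each control period).
- manip.camera(name): name is "scene" or "side" or "wrist"; returns a dict with "pixels" (384x512x3 uint8, red, green, blue), "z_map" (384x512 float32, mm along the optical axis (not along the pixel's ray), 0 where there is no reading), "mtx" (3x3 intrinsics, pixels), "xyz" and "orientation" of the camera in the world. Camera axes: x right, y up, looking along -z (the intrinsics and any distortion apply to the point x, -y, -z); pixel columns grow to the right and rows downward; lengths in mm; the calibration is good to about 2 mm. A picture is of the moment at which its call begins.
- manip.sign_off(): hands the job in, once; it reports no verdict.
Trained networks look in the newest picture that a camera, given by its name, has taken for a name from the list of things; names that differ only in an ending like _2 or _b are one class to them, and where a whole thing is asked for, a point or a joint stands for the part that bears it (a point fixed in the world has none). Each returns a list of dicts, best first, with "confidence" (0 to 1); they miss things now and then, are a little off and sometimes report something else, mostly with a low value. They report only what shows in the picture. A call takes as long as a camera call.
- manip.cut_out(target, camera): "region" (384x512 bool, what is visible of it) and "centre" ([column, row] in pixels, amid what is visible of it).
The state is a dict: "clock": time; "joints": joint angles; "qd": joint speeds; "effort": joint torques, N m; "eef_pos": TCP position; "eef_rot": TCP orientation; "wrist_force": force on the tool from outside, world axes, zero at the start; "moment": the same for the moment, N m; "finger_gap": finger opening in mm.
Only numpy, scipy, OpenCV 4.12 (cv2) and the standard library are available. Lean on these libraries where they do the work, as an engineer would, in place of code of your own. Each camera call takes 0.05 s, during which the arm holds its last target. There are 200 camera calls.

TASK

Switch on the shelf light: of the three switches clipped under the front lip of the white shelf, its switch is the one with the yellow tab. Reach in under the lip, push the yellow pad from below all the way up so that it stays up, leave the blue and the green switch as they are, and draw the hand back out.

Things in the scene. Friction and masses are not known exactly. Their poses are not given: they have to be found in the camera images.
- lamp_pad (a point): Centre of the underside of the yellow light switch's level push pad, 24 (x) x 30 (y) x 12 mm. x points in under the shelf, square to its front edge, y left, z up; they turn with the shelf (up to 10 deg). The point rides with the pad. Pad down: 22 mm behind the shelf's front edge, 55 mm below its top. Pad's front edge: 10 mm behind the shelf's. The way in from the front and below is open.
- lamp_switch (a joint): Yellow pad's travel, m: 0 down (off), 0.010 fully up (on, firm stop). Slides straight up, about 4 N friction, stays where left; starts within 1 mm of 0. Clip: yellow tab 36 mm square, 4 mm thick, on the shelf's top right above the pad, from 3 mm before to 33 mm behind the shelf's front edge; yellow strip 3 mm thick down that edge; grey housing 12 mm high under the shelf, above the pad.
- charger_switch (a joint): Blue pad's travel, m: built like the yellow one, blue tab; starts within 1 mm of 0 (down) and is to stay there. The three switches hang in any order along the lip, over 100 mm apart. The white shelf: board 240 deep x 580 wide x 15 mm, top 220 mm above the table; below it a closed cabinet, its front 75 mm (door knobs 60 mm) behind the shelf's front edge, open space ahead of that.
- fan_switch (a joint): Green pad's travel, m: built like the yellow one, green tab; starts within 1 mm of 0 (down) and is to stay there. Loose things stand on the shelf well behind the tabs or at its ends; those on the table in front lie to the sides and are under 50 mm tall.

How it is judged (in metres and radians):
At the end, for the whole second after the job is handed in: The yellow pad has been pushed up and stays at least 7 mm of its 10 mm travel up; the blue and the green pad are less than 4 mm up (value of joint lamp_switch above 0.007 m and value of joint each of charger_switch, fan_switch below 0.004 m); the robot touches nothing.
It fails at once if the blue switch is pushed up (4 mm or more) (value of joint charger_switch above 0.004 m).
It fails at once if the green switch is pushed up (4 mm or more) (value of joint fan_switch above 0.004 m).
It also fails if it takes over 32 s, if anything falls off the work surface, if the arm or the gripper's body presses on something with over 40 N, if the wrist force passes 120 N, or if a joint passes its speed limit or range.

## Working session

There is one attempt and no reset: what is moved stays moved. The work goes in short steps, Python scripts to look and compute and a shell command to move; the robot and the scene stay as the last step left them, time stands still between calls to the robot, and variables do not carry over. Pictures are saved under pics/ and viewed, about 8 in all and at most 12, crops included, and the job is handed in when it is done.

```bash
ls; mkdir -p pics; cat > h.py <<'E'
from cell import manip
import numpy as np, cv2
from scipy.spatial.transform import Rotation as R
def shot(n,f=None):
    c=manip.camera(n)
    if f: cv2.imwrite('pics/'+f,c['pixels'][:,:,::-1])
    return c
def cloud(c):
    z=c['z_map']; K=c['mtx']; v,u=np.mgrid[:384,:512]
    p=np.stack([(u-K[0,2])/K[0,0]*z,-(v-K[1,2])/K[1,1]*z,-z],-1)
    o=np.array(c['orientation'])
    r=o if o.shape==(3,3) else R.from_euler('xyz',o).as_matrix()
    return p@r.T+np.array(c['xyz'])
E
python3 - <<'E'
from h import *
print(manip.read_state())
for n in('scene','side'):
    c=shot(n,n+'1.png'); print(n,c['xyz'],c['orientation'],c['mtx'])
    P=cloud(c); ok=c['z_map']>0
    for t in('lamp_switch','charger_switch','fan_switch','lamp_pad'):
        for d in manip.cut_out(t,n)[:2]:
            m=d['region']&ok; q=P[m]
            print(t,d['confidence'],d['centre'],m.sum(),np.median(q,0).round(1),q.min(0).round(),q.max(0).round())
a=cv2.imread('pics/scene1.png');b=cv2.imread('pics/side1.png')
cv2.imwrite('pics/both.png',cv2.resize(np.vstack([a,b]),(400,600)) if 0 else cv2.resize(np.hstack([a,b]),(800,300)))
E
```

```text
pics
{'clock': 0.0, 'joints': array([ 1.21537241e+00,  3.00428763e-01,  1.52159217e+00,  2.90185208e-05,
        1.32073425e+00, -6.65599110e-02]), 'qd': array([-0.00063609, -0.00167245, -0.00068568,  0.00041817,  0.00133725,
        0.00023786]), 'effort': array([-4.76944206e-04, -5.31806731e+01, -3.52735698e+01,  7.07880151e-02,
        2.44071818e-02, -8.89574630e-05]), 'eef_pos': array([156.55779996, 526.97272949, 215.90486551]), 'eef_rot': array([-1.66152943,  1.56963345, -1.95040063]), 'wrist_force': array([ 0.03018148, -0.409997  , -0.5043015 ]), 'moment': array([ 0.02478216, -0.01846319, -0.01386679]), 'finger_gap': 94.11198248436513}
scene [1111.62558465  306.25006796  675.8626723 ] [0.84334955 0.02036032 2.10230311] [[415.28059226   0.         263.64735949]
 [  0.         415.28059226 196.5242959 ]
 [  0.           0.           1.        ]]
side [338.67508973 347.05974614 661.83156925] [ 0.78179328 -0.00774487 -2.39390685] [[407.50218227   0.         266.20528669]
 [  0.         407.50218227 203.32650679]
 [  0.           0.           1.        ]]
lamp_switch 0.63 [283.1, 201.7] 139 [640.6 -32.9 176.3] [ 626. -134.   66.] [700.  -6. 209.]
charger_switch 0.42 [231.5, 242.7] 164 [646.1  93.4 175.9] [632.  23.  63.] [709. 108. 209.]
fan_switch 0.52 [336.7, 166.2] 105 [ 635.8 -169.5  175.6] [ 625. -249.   82.] [ 695. -133.  207.]
lamp_pad 0.55 [285.9, 201.8] 128 [640.6 -32.9 176.1] [627. -52. 167.] [654. -20. 206.]
```

View pics/both.png

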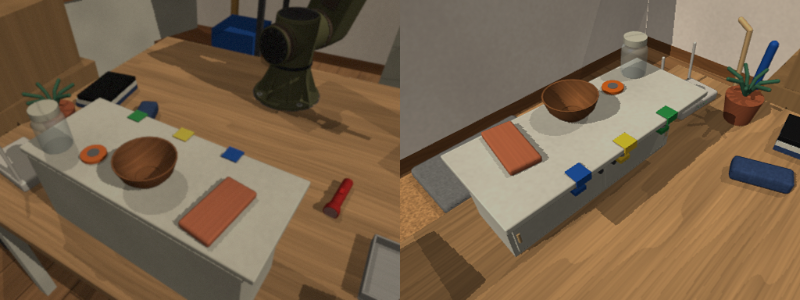

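View pics/scene1.png

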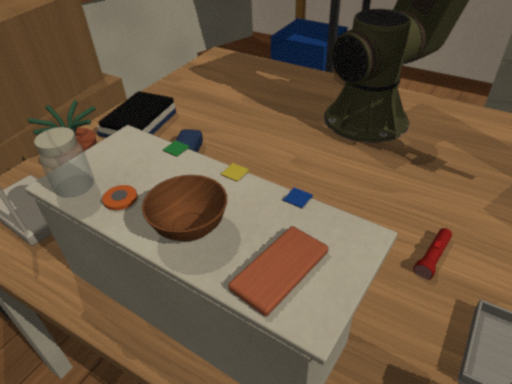

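```bash
python3 -m handwheel --help 2>&1 | head -20; python3 - <<'E'
from h import *
c=shot('side'); P=cloud(c); ok=c['z_map']>0
px=c['pixels']; hsv=cv2.cvtColor(px,cv2.COLOR_RGB2HSV)
top=ok&(abs(P[...,2]-220)<5)
ci=np.argwhere(top)
for nm,lo,hi in(('yel',22,35),('blu',100,125),('grn',50,85)):
    m=ok&(hsv[...,0]>=lo)&(hsv[...,0]<=hi)&(hsv[...,1]>120)&(P[...,2]>155)&(P[...,0]>580)&(P[...,0]<760)
    t=P[m&(P[...,2]>217)]; r=cv2.minAreaRect(t[:,:2].astype(np.float32))
    print(nm,len(t),t.mean(0).round(1),r); l=P[m&(P[...,2]<185)]
    if len(l): print('  pad',l.mean(0).round(1),l.min(0).round(1),l.max(0).round(1))
# shelf top: rectangle
t=P[top&(P[...,0]>580)]; print('shelf',len(t),cv2.minAreaRect(t[:,:2].astype(np.float32)))
# red in scene
c=shot('scene'); P=cloud(c); ok=c['z_map']>0; hsv=cv2.cvtColor(c['pixels'],cv2.COLOR_RGB2HSV)
m=ok&((hsv[...,0]<6)|(hsv[...,0]>172))&(hsv[...,1]>150)&(P[...,2]<60)
m[:, :400]=0
t=P[m]; print('red',len(t),t.mean(0),t.max(0),cv2.minAreaRect(t[:,:2].astype(np.float32)))
cv2.imwrite('pics/flash.png',cv2.resize(c['pixels'][210:300,390:500,::-1],None,fx=5,fy=5,interpolation=cv2.INTER_CUBIC))
E
```

```text
invalid input: not JSON, or not a number
yel 396 [641.3 -36.7 223.6] ((644.8320922851562, -37.681007385253906), (37.16212463378906, 41.06948471069336), 87.50678253173828)
  pad [642.4 -33.4 174.5] [637.2 -51.5 167. ] [654.9 -22.3 179.7]
blu 509 [646.8  90.7 223.8] ((648.9605712890625, 90.04898071289062), (36.06318283081055, 36.29584503173828), 87.74284362792969)
  pad [647.9  93.3 175. ] [643.2  76.4 167.9] [661.4 104.9 179.5]
grn 281 [ 634.3 -174.7  223.7] ((636.2188720703125, -176.45916748046875), (36.79752731323242, 35.84575271606445), 87.91204833984375)
  pad [ 638.1 -245.   171.6] [ 581.1 -648.5  155.5] [ 678.  -161.2  178.9]
shelf 25717 ((746.6216430664062, -41.621490478515625), (582.0831909179688, 244.95083618164062), 87.14708709716797)
red 610 [460.20138254 313.03059438  26.4544254 ] [520.5378533  331.55500093  35.18476473] ((454.56488037109375, 316.22064208984375), (35.32490921020508, 130.93321228027344), 80.29661560058594)
```

View pics/flash.png

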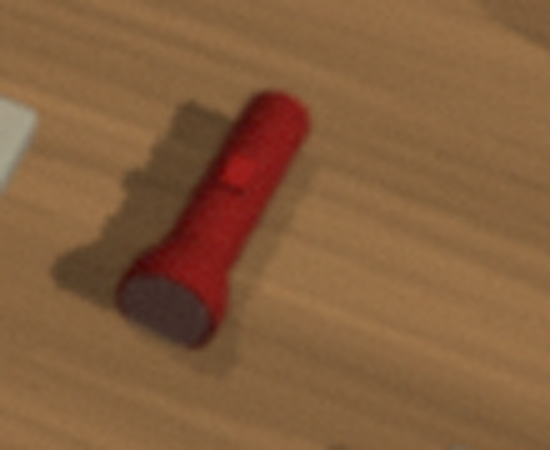

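View pics/side1.png

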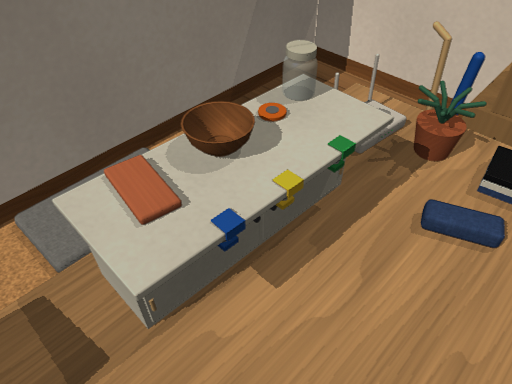

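```bash
python3 - <<'E'
from h import *
c=shot('scene'); P=cloud(c); ok=c['z_map']>0; hsv=cv2.cvtColor(c['pixels'],cv2.COLOR_RGB2HSV)
m=ok&((hsv[...,0]<6)|(hsv[...,0]>172))&(hsv[...,1]>150)&(P[...,2]<60)&(P[...,2]>5); m[:,:400]=0
t=P[m]; 
a=np.radians(-9.7)
for it in range(4):
    u=np.array([np.cos(a),np.sin(a)]);n=np.array([-u[1],u[0]]);ce=np.array([454.6,316.2])
    s=(t[:,:2]-ce)@u; w=(t[:,:2]-ce)@n
    B=[]
    for k in range(-70,70,10):
        q=(s>=k)&(s<k+10)
        if q.sum()>5: B.append((k+5,(w[q].min()+w[q].max())/2,np.ptp(w[q]),t[q,2].max(),t[q,2].min(),q.sum()))
    B=np.array(B); b=B[1:-1]; sl=np.polyfit(b[:,0],b[:,1],1); a+=sl[0]
print(np.degrees(a),sl); print(B.round(1))
st=manip.read_state(); r=R.from_euler('xyz',st['eef_rot']).as_matrix(); print(st['eef_pos'],r.round(3),st['clock'])
E
```

```text
-6.287312172292706 [-1.08738788e-08 -3.43566583e+00]
[[-65.   -2.2  20.   29.1  19.8  20. ]
 [-55.   -3.5  24.1  28.9  16.   41. ]
 [-45.   -3.3  23.1  28.5  18.7  38. ]
 [-35.   -3.6  24.1  28.8  16.7  39. ]
 [-25.   -3.3  23.9  29.5  15.   45. ]
 [-15.   -3.6  23.7  32.2  19.1  39. ]
 [ -5.   -3.3  23.5  32.4  17.7  49. ]
 [  5.   -3.4  24.1  30.6  16.4  48. ]
 [ 15.   -3.8  23.8  29.8  16.8  46. ]
 [ 25.   -3.8  24.7  28.3  16.7  51. ]
 [ 35.   -2.7  23.5  29.4  20.   30. ]
 [ 45.   -3.4  27.5  33.5  24.1  39. ]
 [ 55.   -3.6  35.5  34.7  18.   73. ]
 [ 65.   -3.7  36.4  36.   10.1  51. ]]
[156.64236187 527.21571372 216.45665183] [[ 0.     0.285  0.959]
 [ 0.     0.959 -0.285]
 [-1.     0.     0.   ]] 0.65
```

```bash
python3 -m handwheel '[[[17.5,-15.3,42.1],0],[[17.5,-15.3,42.1],0],[[17.5,-15.3,42.1],0],[[17.5,-15.3,42.1],0],[[17.5,-15.3,42.1],0],[[17.5,-15.3,42.1],0],[[17.5,-15.3,42.1],0],[[17.5,-15.4,42.0],0],[[0,0,0],-0.09],[[0,0,0],-0.09]]' 0 60
python3 - <<'E'
from h import *
shot('scene','s2.png');w=shot('wrist','w2.png')
a=cv2.imread('pics/s2.png')[150:342,256:512];b=cv2.imread('pics/w2.png')
cv2.imwrite('pics/c2.png',np.hstack([cv2.resize(a,(400,300)),cv2.resize(b,(400,300))]))
st=manip.read_state(); print(st['eef_pos'],R.from_euler('xyz',st['eef_rot']).as_matrix().round(4),st['wrist_force'],st['clock'])
E
```

```text
clock: 1.9
eef_pos: [444.9, 313.4, 76.1]
eef_rot: [-2.534, 1.57, -2.641]
wrist_force: [-0.2, 0.5, -0.8]
finger_gap: 93.7
[444.61946916 313.77799299  76.38242782] [[-1.000e-04  1.078e-01  9.942e-01]
 [ 0.000e+00  9.942e-01 -1.078e-01]
 [-1.000e+00 -0.000e+00 -1.000e-04]] [ 0.27438536  0.44442355 -0.47592924] 2.0
```

View pics/c2.png

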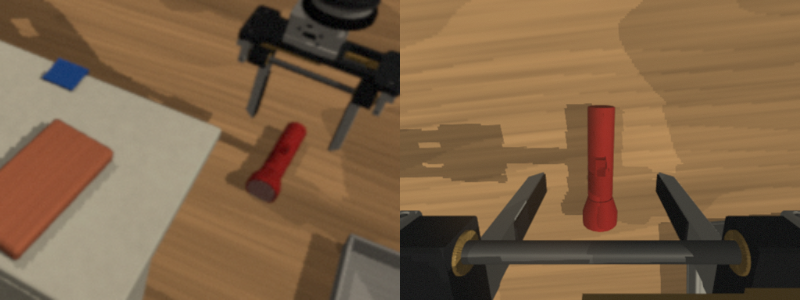

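```bash
python3 -m handwheel '[[[20,0,0],0],[[20,0,0],0],[[16,0,0],0],[[5,0,0],0],[[0,0,0],0],[[0,0,0],0],[[0,0,0],0],[[0,0,0],0],[[0,0,0],0],[[0,0,0],0]]' 0 60 && python3 -m handwheel '[[[0,0,0],0],[[0,0,0],0],[[0,0,0],0],[[0,0,0],0],[[0,0,0],0],[[0,0,0],0],[[0,0,0],0],[[0,0,0],0],[[-10,0,0],0],[[-20,0,0],0]]' 255 60
```

```text
clock: 3.25
eef_pos: [444.5, 313.9, 15.5]
eef_rot: [0.809, 1.571, 0.7]
wrist_force: [0.2, 0.1, -0.5]
finger_gap: 94.2
clock: 4.5
eef_pos: [444.1, 313.7, 45.7]
eef_rot: [-2.498, 1.569, -2.607]
wrist_force: [0.0, -0.8, -1.4]
finger_gap: 27.7
```

```bash
python3 -m handwheel '[[[-11.5,-30,9],0],[[-11.5,-42,12.9],0],[[-11.5,-43,13],0],[[-11.5,-46,14],0],[[-11.5,-46,14],0],[[-11.5,-46,14],0],[[-11.5,-42,13],0],[[-11.5,-30,9],0],[[0,-10.4,3.9],-0.06],[[0,0,0],0]]'
python3 - <<'E'
from h import *
c=shot('side','d3.png')
P=cloud(c); ok=c['z_map']>0; hsv=cv2.cvtColor(c['pixels'],cv2.COLOR_RGB2HSV)
m=ok&((hsv[...,0]<6)|(hsv[...,0]>172))&(hsv[...,1]>150)&(P[...,0]<625)&(P[...,2]>80)&(P[...,2]<200)&(abs(P[...,1])<90)
t=P[m]; print(len(t))
a=np.radians(-2.75);u=np.array([np.cos(a),np.sin(a)]);n=np.array([-u[1],u[0]])
st=manip.read_state(); tc=st['eef_pos']
s=(t[:,:2]-tc[:2])@u;w=(t[:,:2]-tc[:2])@n
for k in range(-70,90,10):
    q=(s>=k)&(s<k+10)
    if q.sum()>4: print(k,w[q].min().round(1),w[q].max().round(1),t[q,2].max().round(1),q.sum())
print(s.max(),tc,R.from_euler('xyz',st['eef_rot']).as_matrix().round(3),st['wrist_force'],st['finger_gap'],st['clock'])
x=cv2.imread('pics/d3.png')[60:380,100:500]; cv2.imwrite('pics/d3c.png',cv2.resize(x,(750,600)))
E
```

```text
clock: 5.75
eef_pos: [510.3, -31.2, 137.9]
eef_rot: [-0.039, 1.57, -0.089]
wrist_force: [-0.8, 0.2, -1.6]
finger_gap: 27.8
639
-70 -7.3 11.7 149.3 18
-60 -8.3 15.4 152.0 129
-50 -7.9 14.5 152.0 114
-40 -8.9 14.6 152.4 112
-30 -8.7 14.6 153.1 105
-20 -8.3 14.5 152.6 107
-10 -13.6 13.7 155.1 52
3.697281190557837 [510.14126286 -30.60259201 137.69836321] [[ 0.     0.05   0.999]
 [ 0.     0.999 -0.05 ]
 [-1.     0.     0.   ]] [ 0.14084254  1.55858104 -1.73343415] 27.40468447075987 5.8
```

View pics/d3c.png

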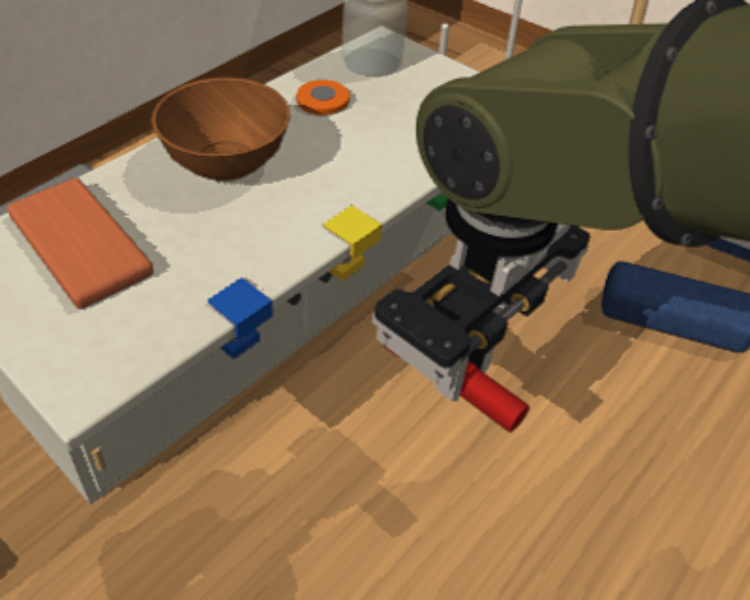

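```bash
python3 -m handwheel '[[[0,0,8],0],[[0,0,13],0],[[0,0,13],0],[[0,0,13],0],[[0,0,13],0],[[0,0,8],0],[[0,0,5],0],[[0,0,0],0],[[0,0,0],0],[[0,0,0],0]]'
python3 - <<'E'
from h import *
c=shot('side','e4.png'); st=manip.read_state(); print(st['eef_pos'],st['wrist_force'],st['moment'],st['clock'])
x=cv2.imread('pics/e4.png')[100:320,180:460]; cv2.imwrite('pics/e4c.png',cv2.resize(x,(760,597)))
E
```

```text
clock: 7.05
eef_pos: [583.1, -34.2, 137.6]
eef_rot: [-0.217, 1.571, -0.266]
wrist_force: [0.1, 0.6, -1.6]
finger_gap: 27.4
[583.0843155  -34.25014784 137.61673152] [-0.52344892 -0.46195744 -1.83936221] [ 0.01962491 -0.01393697  0.009142  ] 7.1
```

View pics/e4c.png

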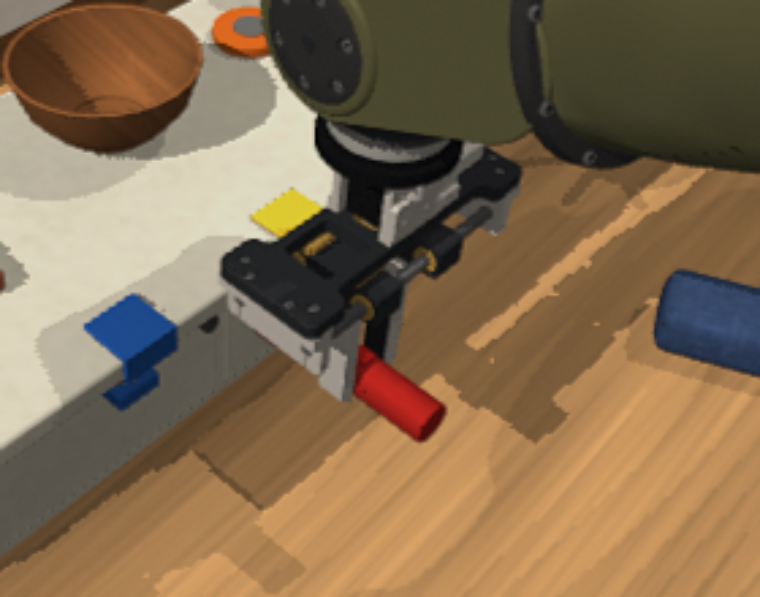

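Hand in front of the lip at the yellow tab, flashlight level and pointing under it, no contact. Raising slowly.

```bash
python3 -m handwheel '[[[-2,0,0],0],[[-2,0,0],0],[[-2,0,0],0],[[-1,0,0],0],[[-1,0,0],0],[[-1,0,0],0],[[-1,0,0],0],[[-1,0,0],0],[[0,0,0],0],[[0,0,0],0]]'
python3 -c "
from h import *
s=manip.read_state();print(s['eef_pos'],s['wrist_force'],s['moment'])"
```

```text
clock: 8.35
eef_pos: [583.2, -34.2, 148.4]
eef_rot: [3.133, 1.571, 3.084]
wrist_force: [-0.4, 0.6, -2.1]
finger_gap: 27.7
[583.17548579 -34.24410467 148.39355503] [-0.42936419  0.57123875 -2.1453345 ] [0.0566962  0.02623995 0.01960776]
```

```bash
python3 -m handwheel '[[[-1,0,0],0],[[-1,0,0],0],[[-1,0,0],0],[[-1,0,0],0],[[-1,0,0],0],[[0,0,0],0],[[0,0,0],0],[[0,0,0],0],[[0,0,0],0],[[0,0,0],0]]'
python3 -c "
from h import *
s=manip.read_state();print(s['eef_pos'],s['wrist_force'],s['moment'])"
```

```text
clock: 9.6
eef_pos: [583.2, -34.2, 153.4]
eef_rot: [-2.367, 1.571, -2.416]
wrist_force: [0.2, -0.1, -1.4]
finger_gap: 27.4
[583.19158316 -34.21743365 153.43756599] [ 0.24275206 -0.06512227 -1.42267906] [-0.03120881  0.05434147  0.01432522]
```

```bash
python3 - <<'E'
from h import *
c=shot('side','f5.png'); w=shot('wrist','f5w.png')
P=cloud(c); ok=c['z_map']>0; hsv=cv2.cvtColor(c['pixels'],cv2.COLOR_RGB2HSV)
st=manip.read_state(); tc=st['eef_pos']; print(tc,st['wrist_force'],st['moment'],st['clock'])
m=ok&((hsv[...,0]<6)|(hsv[...,0]>172))&(hsv[...,1]>150)&(P[...,2]>80)&(P[...,2]<200)&(abs(P[...,1])<90)
t=P[m]; a=np.radians(-2.75);u=np.array([np.cos(a),np.sin(a)]);n=np.array([-u[1],u[0]])
s=(t[:,:2]-tc[:2])@u;w_=(t[:,:2]-tc[:2])@n
for k in range(-70,110,10):
    q=(s>=k)&(s<k+10)
    if q.sum()>2: print(k,w_[q].min().round(1),w_[q].max().round(1),t[q,2].max().round(1),q.sum())
y=P[ok&(hsv[...,0]>=22)&(hsv[...,0]<=35)&(hsv[...,1]>120)&(P[...,2]>155)&(P[...,0]>600)]
print('yellow z',np.sort(y[:,2])[:5],len(y))
x=cv2.imread('pics/f5.png')[130:290,200:400]; b=cv2.imread('pics/f5w.png')
cv2.imwrite('pics/f5c.png',np.hstack([cv2.resize(x,(400,320)),cv2.resize(b,(400,320))]))
E
```

```text
[583.19263139 -34.24512702 153.43612581] [-0.09188181  0.36487138 -1.93307333] [0.01036551 0.01103723 0.00286818] 9.7
-70 -7.8 14.8 166.8 37
-60 -6.9 14.8 168.6 113
-50 -7.6 15.3 167.2 97
-40 -8.4 15.4 167.4 102
-30 -7.4 15.0 167.2 95
-20 -8.5 14.9 167.2 95
-10 -13.0 15.2 180.4 58
0 -13.5 -1.3 170.7 5
50 17.7 20.6 149.5 4
60 19.3 20.6 149.2 4
yellow z [219.70920844 220.42211983 220.9024512  221.81543359 222.40797578] 108
```

View pics/f5c.png

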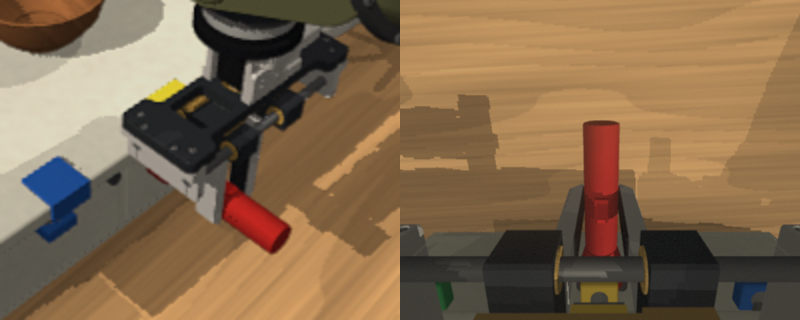

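```bash
python3 -m handwheel '[[[0,0,0],0],[[0,0,0],0],[[0,0,0],0],[[0,0,0],0],[[0,0,0],0],[[0,0,0],0],[[0,0,0],0],[[-1,0,0],0],[[-1,0,0],0],[[-1,0,0],0]]'
python3 -c "
from h import *
s=manip.read_state();print(s['eef_pos'],s['wrist_force'],s['moment'],s['effort'].round(2))"
```

```text
clock: 10.95
eef_pos: [583.2, -34.2, 156.5]
eef_rot: [-0.33, 1.571, -0.379]
wrist_force: [0.4, 0.5, -1.3]
finger_gap: 27.7
[583.20947019 -34.22495302 156.54520084] [ 0.44230225  0.49209638 -1.31978884] [-0.03728728  0.01470846  0.0315516 ] [ 0.000e+00 -5.982e+01 -3.444e+01 -2.000e-02  4.000e-02  0.000e+00]
```

```bash
python3 -m handwheel '[[[0,0,0],0],[[0,0,0],0],[[0,0,0],0],[[0,0,0],0],[[0,0,0],0],[[0,0,0],0],[[0,0,0],0],[[0,0,0],0],[[-1,0,0],0],[[-1,0,0],0]]'
python3 -c "
from h import *
s=manip.read_state();print(s['eef_pos'],s['wrist_force'],s['moment'],s['effort'].round(2))
c=shot('side');P=cloud(c); ok=c['z_map']>0; hsv=cv2.cvtColor(c['pixels'],cv2.COLOR_RGB2HSV)
m=ok&((hsv[...,0]<8)|(hsv[...,0]>170))&(hsv[...,1]>120)&(P[...,2]>80)&(P[...,2]<200)&(abs(P[...,1]+30)<60)&(P[...,0]>610)
print(P[m].round(1)); print(np.argwhere(m)[:3])
m=ok&(P[...,2]>150)&(P[...,2]<200)&(P[...,0]>600)&(abs(P[...,1]+36)<25);print(P[m].round(1)[::6],c['pixels'][m][::6])
"
```

```text
clock: 12.2
eef_pos: [583.2, -34.3, 158.6]
eef_rot: [-0.231, 1.571, -0.28]
wrist_force: [1.2, -0.3, -0.9]
finger_gap: 27.1
[583.23845496 -34.25204836 158.56969291] [ 1.22240584 -0.30888852 -0.87385178] [-0.01137209 -0.01092471 -0.00522008] [-0.000e+00 -5.973e+01 -3.447e+01 -2.000e-02  4.000e-02  0.000e+00]
[[653.3 -17.6 156.1]
 [653.9 -18.5 152.5]
 [650.8 -17.4 155.5]
 [651.3 -18.2 152.1]
 [648.3 -17.2 155. ]
 [646.  -17.1 156.7]
 [647.9 -16.9 153. ]
 [646.7 -18.  153.1]
 [643.8 -17.3 155.7]
 [643.5 -17.1 153.6]
 [641.1 -16.8 155.6]
 [641.7 -17.7 151.9]
 [640.1 -18.4 152.5]
 [637.8 -18.3 154.4]
 [640.5 -19.  149.3]
 [638.7 -19.5 150.3]
 [637.2 -20.4 150.6]
 [638.6 -22.2 145.7]
 [634.9 -20.3 149.9]]
[[212 274]
 [213 274]
 [213 275]]
[[656.1 -18.1 156.1]
 [651.3 -18.2 152.1]
 [641.1 -16.8 158.1]
 [640.1 -18.4 152.5]] [[ 94  65  61]
 [ 62  19  15]
 [126 103  95]
 [ 62   5   3]]
```

```bash
python3 -m handwheel '[[[0,0,0],0],[[0,0,0],0],[[0,0,0],0],[[0,0,0],0],[[0,0,0],0],[[0,0,0],0],[[0,0,0],0],[[-1,0,0],0],[[-1,0,0],0],[[-1,0,0],0]]'
python3 - <<'E'
from h import *
s=manip.read_state();print(s['eef_pos'],s['wrist_force'],s['moment'],s['effort'].round(2))
c=shot('side','g7.png');P=cloud(c); ok=c['z_map']>0; hsv=cv2.cvtColor(c['pixels'],cv2.COLOR_RGB2HSV)
tc=s['eef_pos'];m=ok&((hsv[...,0]<6)|(hsv[...,0]>172))&(hsv[...,1]>150)&(P[...,2]>80)&(P[...,2]<200)&(abs(P[...,1])<90)
t=P[m]; a=np.radians(-2.75);u=np.array([np.cos(a),np.sin(a)])
k=(t[:,:2]-tc[:2])@u
for j in range(-70,-10,10):
    q=(k>=j)&(k<j+10); print(j,t[q,2].max().round(1) if q.any() else 0)
w=shot('wrist','g7w.png'); x=cv2.imread('pics/g7.png')[170:250,230:330]; b=cv2.imread('pics/g7w.png')[280:384,180:350]
cv2.imwrite('pics/g7c.png',np.hstack([cv2.resize(x,(400,320),interpolation=2),cv2.resize(b,(400,320),interpolation=2)]))
E
```

```text
clock: 13.5
eef_pos: [583.2, -34.3, 161.6]
eef_rot: [-0.467, 1.571, -0.516]
wrist_force: [1.0, 1.0, -2.0]
finger_gap: 27.7
[583.21113885 -34.25449218 161.56247921] [ 0.96457382  1.01888657 -1.98828925] [ 0.00164479 -0.02494173  0.03021772] [-0.000e+00 -5.971e+01 -3.460e+01 -2.000e-02  4.000e-02  0.000e+00]
-70 173.5
-60 175.3
-50 175.1
-40 175.8
-30 175.2
-20 199.7
```

View pics/g7c.png

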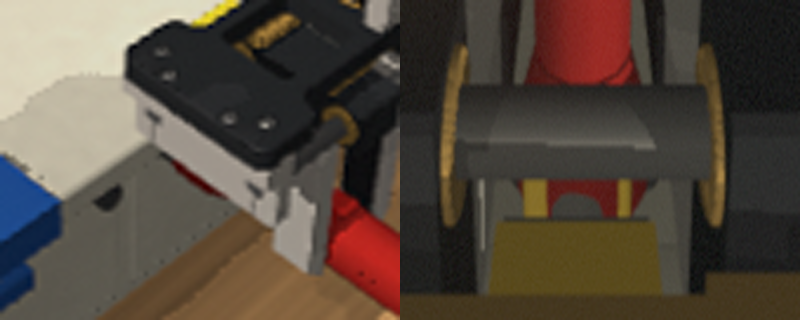

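```bash
python3 - <<'E'
from h import *
w=shot('wrist');P=cloud(w);print(w['xyz'],w['orientation'],w['mtx'][0])
for r in range(290,384,8): print(r,[tuple(P[r,c].round(0).astype(int))+tuple(w['pixels'][r,c]//10) for c in (235,246,262,275,295)])
E
```

```text
[499.08074756 -30.0969725  328.52821522] [-2.86607912e-01 -3.42653823e-04  1.52187129e+00] [291.90011242   0.         257.17398549]
290 [(np.int64(701), np.int64(-65), np.int64(39), np.uint8(8), np.uint8(7), np.uint8(6)), (np.int64(610), np.int64(-42), np.int64(170), np.uint8(10), np.uint8(2), np.uint8(2)), (np.int64(499), np.int64(-30), np.int64(329), np.uint8(15), np.uint8(4), np.uint8(3)), (np.int64(614), np.int64(-24), np.int64(166), np.uint8(14), np.uint8(4), np.uint8(3)), (np.int64(573), np.int64(-18), np.int64(224), np.uint8(7), np.uint8(7), np.uint8(6))]
298 [(np.int64(702), np.int64(-64), np.int64(53), np.uint8(7), np.uint8(5), np.uint8(5)), (np.int64(616), np.int64(-43), np.int64(170), np.uint8(10), np.uint8(3), np.uint8(2)), (np.int64(615), np.int64(-33), np.int64(172), np.uint8(15), np.uint8(4), np.uint8(3)), (np.int64(620), np.int64(-24), np.int64(167), np.uint8(13), np.uint8(3), np.uint8(3)), (np.int64(575), np.int64(-18), np.int64(227), np.uint8(7), np.uint8(7), np.uint8(6))]
306 [(np.int64(627), np.int64(-51), np.int64(163), np.uint8(6), np.uint8(2), np.uint8(2)), (np
[... 3560 characters left out ...]
t8(2)), (np.int64(625), np.int64(-34), np.int64(215), np.uint8(9), np.uint8(7), np.uint8(2)), (np.int64(625), np.int64(-27), np.int64(215), np.uint8(8), np.uint8(7), np.uint8(2)), (np.int64(628), np.int64(-17), np.int64(213), np.uint8(8), np.uint8(7), np.uint8(6))]
378 [(np.int64(563), np.int64(-39), np.int64(273), np.uint8(6), np.uint8(5), np.uint8(2)), (np.int64(562), np.int64(-36), np.int64(273), np.uint8(6), np.uint8(5), np.uint8(2)), (np.int64(562), np.int64(-32), np.int64(274), np.uint8(6), np.uint8(5), np.uint8(2)), (np.int64(563), np.int64(-29), np.int64(274), np.uint8(6), np.uint8(5), np.uint8(2)), (np.int64(563), np.int64(-24), np.int64(273), np.uint8(6), np.uint8(5), np.uint8(3))]
```

```bash
python3 -m handwheel '[[[0,0,-20],0],[[0,0,-30],0],[[0,0,-30],0],[[0,0,-20],0],[[25,0,0],0],[[35,0,0],0],[[35,0,0],0],[[30,0,0],0],[[15,0,0],0],[[5,0,0],0]]' && python3 -c "
from h import *
s=manip.read_state();print(s['joints'].round(4),s['eef_pos'])"
python3 -m handwheel '[[[0,0,0],0],[[0,0,0],0],[[0,0,0],0],[[0,0,0],0],[[-20,0,0],0],[[-60,0,0],0],[[-60,0,0],0],[[-60,0,0],0],[[-60,0,0],0],[[-60,0,0],0]]' 0 && python3 -c "
from h import *
s=manip.read_state();print(s['joints'].round(4),s['eef_pos'],s['wrist_force'])"
```

```text
clock: 14.9
eef_pos: [483.3, -29.4, 16.2]
eef_rot: [3.072, 1.57, 3.023]
wrist_force: [1.0, -1.0, -1.0]
finger_gap: 27.6
[-0.1364  0.4337  1.8716 -0.      0.8367 -1.6583] [483.33968219 -29.38241002  16.21946373]
clock: 16.15
eef_pos: [482.8, -29.3, 338.8]
eef_rot: [-0.09, 1.57, -0.138]
wrist_force: [0.1, 0.0, -0.9]
finger_gap: 94.0
[-0.1363  0.0829  1.4983 -0.      1.5598 -1.6583] [482.82280333 -29.28433812 338.75163824] [ 0.14211119  0.02555662 -0.9239165 ]
```

```bash
python3 -m handwheel '[[[-30,0,60],0],[[0,0,62],0],[[0,0,62],0],[[0,0,62],0],[[0,0,62],0],[[0,0,62],0],[[0,0,62],0],[[0,0,62],0],[[0,0,62],0],[[0,0,62],0]]' 255 && python3 -c "
from h import *
s=manip.read_state();print(s['joints'].round(4),s['eef_pos'],R.from_euler('xyz',s['eef_rot']).as_matrix().round(3))"
```

```text
clock: 17.4
eef_pos: [838.8, -45.8, 288.6]
eef_rot: [-0.006, 1.414, -0.055]
wrist_force: [0.1, 0.5, -0.6]
finger_gap: 0.4
[-0.1003  1.0174  0.2359  0.0071  1.7319 -1.6206] [838.84659635 -45.79661976 288.59198723] [[ 0.156  0.049  0.987]
 [-0.009  0.999 -0.048]
 [-0.988 -0.001  0.156]]
```

```bash
cat > kin.py <<'E'
import numpy as np
from scipy.optimize import least_squares
D=[([1.2154,.3004,1.5216,1.3207],[156.64,527.21,216.45]),([-.1364,.4337,1.8716,.8367],[483.34,-29.38,16.22]),
([-.1363,.0829,1.4983,1.5598],[482.82,-29.28,338.75]),([-.1003,1.0174,.2359,1.7319],[838.85,-45.8,288.59])]
def fk(p,q):
    a,h,L1,L2,e,T=p; j2,j3,j5=q; s=j2+j3; f=s+j5
    return np.array([a+L1*np.sin(j2)+L2*np.sin(s)+e*np.cos(s)+T*np.sin(f),h+L1*np.cos(j2)+L2*np.cos(s)-e*np.sin(s)+T*np.cos(f),f])
def res(p):
    o=[]
    for q,x in D:
        r=x[0]*np.cos(q[0])+x[1]*np.sin(q[0]); v=fk(p,q[1:]); o+=[v[0]-r,v[1]-x[2]]
    return o
F=least_squares(res,[0,300,450,450,0,250]); p=F.x
lo=np.array([-.79,.23,0]);hi=np.array([2.21,2.52,3.07])
vmax=.7*np.array([2.22,2.57,3.14])/8
def ik(t,q0,w): # t=(r,z,phi)
    return least_squares(lambda q:(fk(p,q)-t)*[1,1,w],np.clip(q0,lo+1e-6,hi-1e-6),bounds=(lo,hi),x_scale=.1).x
def row(q,d,w):
    # d: (tool x, tool z) shift
    r,z,f=fk(p,q); ux=np.array([np.sin(f),np.cos(f)]); uz=np.array([-np.cos(f),np.sin(f)])
    t=np.array([*(np.array([r,z])+d[0]*ux+d[1]*uz),f]); qn=ik(t,q,w); dq=qn-q
    return q+dq/max(1,np.max(np.abs(dq)/vmax))
if __name__=='__main__':
    print(p.round(1),np.round(F.fun,1))
    for w in(50,100,200,300,500,1000,2000):
        q=np.array(D[2][0][1:]); 
        for i in range(10): q=row(q,(-30,60) if i==0 else (0,62),w); 
        print(w,q.round(3),fk(p,q).round(3))
E
python3 kin.py
```

```text
[-2.000e-01  2.182e+02  4.247e+02  4.477e+02  4.110e+01  2.567e+02] [-0.1 -0.4  0.1  0.1  0.1  0.2 -0.   0. ]
50 [0.946 0.23  0.84 ] [1004.98   490.383    2.016]
100 [0.941 0.23  0.973] [987.02  465.812   2.143]
200 [0.948 0.23  1.261] [939.94  403.4     2.439]
300 [0.969 0.23  1.474] [897.87  353.688   2.673]
500 [1.004 0.23  1.686] [850.532 304.561   2.921]
1000 [1.033 0.23  1.816] [819.723 275.776   3.079]
2000 [1.043 0.23  1.853] [810.832 267.848   3.125]
```

```bash
cat > plan.py <<'E'
from kin import *
for w in(500,600,700):
    q=np.array([1.0174,.2359,1.7319]); out=[]
    for i in range(30):
        best=min(((row(q,(62*np.cos(t),62*np.sin(t)),w),t) for t in np.radians(np.arange(0,360,15))),key=lambda v:fk(p,v[0])[2])
        q=best[0]; out.append((int(np.degrees(best[1])),*fk(p,q).round(2)))
    print(w); print(*out[:30:2],sep='\n')
E
python3 plan.py
```

```text
500
(105, np.float64(850.46), np.float64(295.1), np.float64(2.94))
(105, np.float64(869.46), np.float64(315.33), np.float64(2.84))
(90, np.float64(896.53), np.float64(317.47), np.float64(2.74))
(90, np.float64(918.72), np.float64(331.06), np.float64(2.63))
(75, np.float64(941.89), np.float64(340.76), np.float64(2.54))
(75, np.float64(965.28), np.float64(347.7), np.float64(2.44))
(75, np.float64(982.79), np.float64(365.46), np.float64(2.34))
(59, np.float64(1000.5), np.float64(378.41), np.float64(2.25))
(59, np.float64(1017.72), np.float64(387.65), np.float64(2.16))
(59, np.float64(1028.93), np.float64(406.53), np.float64(2.08))
(45, np.float64(1040.35), np.float64(419.28), np.float64(2.0))
(45, np.float64(1051.42), np.float64(426.94), np.float64(1.92))
(45, np.float64(1057.29), np.float64(442.87), np.float64(1.85))
(45, np.float64(1058.89), np.float64(465.43), np.float64(1.79))
(45, np.float64(1056.87), np.float64(493.13), np.float64(1.73))
600
(105, np.float64(847.43), np.float64(293.89), np.float64(2.95))
(105, np.float64(861.14), np.float64(309.58), np.float64(2.87))
(90, np.float
[... 1056 characters left out ...]
(2.79))
(90, np.float64(896.91), np.float64(320.01), np.float64(2.73))
(90, np.float64(909.28), np.float64(328.37), np.float64(2.67))
(90, np.float64(919.04), np.float64(342.42), np.float64(2.62))
(90, np.float64(926.24), np.float64(361.44), np.float64(2.56))
(75, np.float64(943.28), np.float64(357.93), np.float64(2.5))
(75, np.float64(956.79), np.float64(361.46), np.float64(2.45))
(75, np.float64(967.13), np.float64(371.25), np.float64(2.39))
(75, np.float64(974.58), np.float64(386.48), np.float64(2.34))
(75, np.float64(979.33), np.float64(406.38), np.float64(2.29))
(59, np.float64(993.68), np.float64(403.41), np.float64(2.23))
(59, np.float64(1004.31), np.float64(407.07), np.float64(2.18))
```

```bash
python3 -m handwheel '[[[-20,0,150],0],[[0,0,150],0],[[0,0,150],0],[[0,0,150],0],[[0,0,150],0],[[0,0,150],0],[[40,0,145],0],[[40,0,145],0],[[40,0,145],0],[[40,0,145],0]]' && python3 -c "
from h import *
s=manip.read_state();print(s['joints'].round(4),s['eef_pos'],R.from_euler('xyz',s['eef_rot']).as_matrix().round(3))"
```

```text
clock: 18.65
eef_pos: [952.2, -49.3, 251.9]
eef_rot: [-0.005, 1.048, -0.053]
wrist_force: [0.5, -0.3, 0.4]
finger_gap: 0.2
[-0.0959  1.1013  0.2359  0.0221  1.2822 -1.6187] [952.23697594 -49.33845933 251.88319438] [[ 0.498  0.049  0.866]
 [-0.027  0.999 -0.042]
 [-0.867 -0.002  0.499]]
```

```bash
python3 -m handwheel '[[[0,0,62],0],[[0,0,62],0],[[0,0,62],0],[[10,0,61],0],[[10,0,61],0],[[15,0,60],0],[[20,0,59],0],[[25,0,57],0],[[25,0,57],0],[[25,0,57],0]]' && python3 -c "
from h import *
s=manip.read_state();print(s['joints'].round(4),s['eef_pos'],R.from_euler('xyz',s['eef_rot']).as_matrix().round(3),s['clock'])"
```

```text
clock: 19.9
eef_pos: [1006.9, -50.8, 351.2]
eef_rot: [-0.004, 0.701, -0.052]
wrist_force: [-0.8, -1.0, 0.3]
finger_gap: -0.0
[-0.0952  1.0502  0.2358  0.0394  0.9867 -1.6241] [1006.92548176  -50.80047238  351.17977318] [[ 0.763  0.05   0.644]
 [-0.04   0.999 -0.03 ]
 [-0.645 -0.003  0.764]] 19.9
```

```bash
python3 -m handwheel '[[[32,0,53],0],[[32,0,53],0],[[32,0,53],0],[[38,0,49],0],[[38,0,49],0],[[38,0,49],0],[[-53,0,-29],0],[[-53,0,-29],0],[[-53,0,-29],0],[[-53,0,-29],0]]' && python3 -c "
from h import *
s=manip.read_state();print(s['joints'].round(4),s['eef_pos'],R.from_euler('xyz',s['eef_rot']).as_matrix().round(4),s['clock'])"
```

```text
clock: 21.15
eef_pos: [880.1, -44.5, 376.9]
eef_rot: [-0.003, 0.514, -0.049]
wrist_force: [0.8, 0.4, 1.0]
finger_gap: 0.3
[-0.1068  0.525   1.1418  0.1225  0.4219 -1.7142] [880.07235954 -44.48945756 376.89120683] [[ 0.8695  0.0477  0.4916]
 [-0.0429  0.9989 -0.0211]
 [-0.492  -0.0028  0.8706]] 21.15
```

```bash
python3 -m handwheel '[[[-47.9,-0.6,-27.1],0],[[-47.9,-0.6,-27.1],0],[[-47.9,-0.6,-27.1],0],[[-47.9,-0.6,-27.1],0],[[-47.9,-0.6,-27.1],0],[[-47.9,-0.6,-27.1],0],[[24.6,0.1,-43.5],0],[[24.6,0.1,-43.5],0],[[24.6,0.1,-43.5],0],[[24.6,0.1,-43.5],0]]' && python3 -c "
from h import *
s=manip.read_state();r=R.from_euler('xyz',s['eef_rot']).as_matrix();print(s['joints'].round(4),s['eef_pos'],r.round(4),s['clock'])
p=s['eef_pos']
for t in ([p[0],p[1],140],[638.4,-36.8,140]): t=np.array(t);print(r.T@(t-p)); p=t"
```

```text
clock: 22.4
eef_pos: [550.4, -9.0, 228.9]
eef_rot: [-0.016, 0.569, -0.083]
wrist_force: [0.5, -3.6, 1.6]
finger_gap: 0.5
[-8.2900e-02 -5.7100e-02  2.1975e+00  9.6590e-01 -2.0000e-04 -2.5527e+00] [550.37589756  -9.04526077 228.93720455] [[ 0.8393  0.0743  0.5386]
 [-0.0699  0.9971 -0.0287]
 [-0.5392 -0.0136  0.8421]] 22.4
[ 47.95560115   1.20811365 -74.89076801]
[ 75.81538938 -21.13543659  48.20672374]
```

```bash
python3 - <<'E'
from kin import *
def j5(r,z,f):
    s=least_squares(lambda q:(fk(p,q)-[r,z,f])*[1,1,500],[.2,1.6,.5],x_scale=.1); return s.x.round(3),round(float(np.abs(s.fun).max()),2)
for f in(2.06,2.1,2.14,2.2,2.3):
    for r,z in((640,170),(640,155),(640,140),(600,140),(600,170),(570,140),(550,229)): print(f,r,z,*j5(r,z,f))
E
```

```text
2.06 640 170 [ 0.275  2.05  -0.264] 0.0
2.06 640 155 [ 0.307  2.056 -0.302] 0.0
2.06 640 140 [ 0.34  2.06 -0.34] 0.0
2.06 600 140 [ 0.271  2.163 -0.373] 0.0
2.06 600 170 [ 0.199  2.151 -0.29 ] 0.0
2.06 570 140 [ 0.217  2.238 -0.395] 0.0
2.06 550 229 [-0.041  2.23  -0.129] 0.0
2.1 640 170 [ 0.266  2.032 -0.198] 0.0
2.1 640 155 [ 0.297  2.039 -0.236] 0.0
2.1 640 140 [ 0.329  2.045 -0.273] 0.0
2.1 600 140 [ 0.258  2.147 -0.305] 0.0
2.1 600 170 [ 0.189  2.134 -0.223] 0.0
2.1 570 140 [ 0.203  2.222 -0.325] 0.0
2.1 550 229 [-0.047  2.21  -0.062] 0.0
2.14 640 170 [ 0.259  2.014 -0.133] 0.0
2.14 640 155 [ 0.288  2.022 -0.17 ] 0.0
2.14 640 140 [ 0.319  2.028 -0.207] 0.0
2.14 600 140 [ 0.247  2.13  -0.237] 0.0
2.14 600 170 [ 0.18   2.116 -0.156] 0.0
2.14 570 140 [ 0.191  2.205 -0.256] 0.0
2.14 550 229 [-0.051  2.189  0.003] 0.0
2.2 640 170 [ 0.251  1.984 -0.035] 0.0
2.2 640 155 [ 0.28   1.993 -0.072] 0.0
2.2 640 140 [ 0.309  2.    -0.109] 0.0
2.2 600 140 [ 0.235  2.103 -0.137] 0.0
2.2 600 170 [ 0.171  2.086 -0.057] 0.0
2.2 570 140 [ 0.177  2.178 -0.155] 0.0
2.2 550 229 [-0.053  2.155  0.098] 0.0
2.3 640 170 [0.248 1.929 0.123] 0.0
2.3 640 155 [0.274 1.939 0.087] 0.0
2.3 640 140 [0.301 1.948 0.051] 0.0
2.3 600 140 [0.224 2.051 0.025] 0.0
2.3 600 170 [0.166 2.031 0.102] 0.0
2.3 570 140 [0.164 2.127 0.009] 0.0
2.3 550 229 [-0.047  2.095  0.251] 0.0
```

```bash
python3 -m handwheel '[[[11,-2.5,-7.3],0],[[11,-2.5,-7.3],0],[[11,-2.5,-7.3],0],[[11,-2.5,-7.3],0],[[11,-2.5,-7.3],0],[[11,-2.5,-7.3],0],[[11,-2.5,-7.3],0],[[11,-2.5,-7.3],0],[[0,0,0],0],[[0,0,0],0]]' && cat > st.py <<'E'
from h import *
s=manip.read_state();r=R.from_euler('xyz',s['eef_rot']).as_matrix();p=s['eef_pos']
print(s['joints'].round(4),p,s['clock'],s['wrist_force']);print(r.round(3),s['eef_rot'])
ex=np.array([.9989,-.047,0]);ey=np.array([.047,.9989,0]);E=np.array([627.9,-36.3,0])
tip=p+11*r[:,0]+8*r[:,2]; c=p+11*r[:,0]
print('tip corner: behind edge %.1f lateral %.1f z %.1f'%((tip-E)@ex,(c-E)@ey,tip[2]))
print('world x,y,z unit in tool:',r.T.round(3).tolist())
E
python3 st.py
```

```text
clock: 23.65
eef_pos: [590.6, -25.3, 182.7]
eef_rot: [-0.032, 0.649, -0.104]
wrist_force: [-0.3, -0.2, -0.7]
finger_gap: 0.7
[-1.0510e-01  1.2060e-01  2.0982e+00  9.5080e-01  1.0000e-03 -2.5539e+00] [590.64606269 -25.26523891 182.73098327] 23.65 [-0.25870732 -0.16299617 -0.69362387]
[[ 0.793  0.085  0.604]
 [-0.083  0.996 -0.031]
 [-0.604 -0.025  0.797]] [-0.03165911  0.6486382  -0.10404723]
tip corner: behind edge -24.1 lateral 8.8 z 182.5
world x,y,z unit in tool: [[0.793, -0.083, -0.604], [0.085, 0.996, -0.025], [0.604, -0.031, 0.797]]
```

```bash
python3 -m handwheel '[[[8,-1.2,-10.4],0],[[8,-1.2,-10.4],0],[[8,-1.2,-10.4],0],[[8,-1.2,-10.4],0],[[8,-1.2,-10.4],0],[[8,-1.2,-10.4],0],[[8,-1.2,-10.4],0],[[6,0,5],0],[[6,0,5],0],[[6,0,5],0]]' && python3 st.py
```

```text
clock: 24.9
eef_pos: [619.1, -35.5, 133.9]
eef_rot: [-0.037, 0.721, -0.112]
wrist_force: [-0.5, -0.3, -0.1]
finger_gap: 0.3
[-0.1184  0.2704  2.0171  0.8947  0.0062 -2.5062] [619.08335463 -35.5404059  133.8595579 ] 24.9 [-0.48945546 -0.28956624 -0.08701277]
[[ 0.747  0.088  0.659]
 [-0.084  0.996 -0.037]
 [-0.66  -0.027  0.751]] [-0.03650122  0.72060088 -0.11197904]
tip corner: behind edge 4.7 lateral -0.2 z 132.6
world x,y,z unit in tool: [[0.747, -0.084, -0.66], [0.088, 0.996, -0.027], [0.659, -0.037, 0.751]]
```

```bash
python3 -m handwheel '[[[1.4,0.1,5.2],0],[[1.4,0.1,5.2],0],[[1.4,0.1,5.2],0],[[1.4,0.1,5.2],0],[[-2.2,-0.1,2.5],0],[[-2.2,-0.1,2.5],0],[[-2.2,-0.1,2.5],0],[[-2.2,-0.1,2.5],0],[[-2.2,-0.1,2.5],0],[[-2.2,-0.1,2.5],0]]' && python3 st.py
```

```text
clock: 26.15
eef_pos: [633.9, -36.7, 163.0]
eef_rot: [-0.034, 0.721, -0.108]
wrist_force: [-1.3, 0.3, -4.2]
finger_gap: 0.7
[-0.1187  0.2448  1.9613  0.0905  0.0856 -1.702 ] [633.92502304 -36.74454549 162.95750245] 26.15 [-1.25072178  0.30847088 -4.20613755]
[[ 0.747  0.086  0.659]
 [-0.081  0.996 -0.037]
 [-0.66  -0.026  0.751]] [-0.03421615  0.72056273 -0.10844885]
tip corner: behind edge 19.6 lateral -0.7 z 161.7
world x,y,z unit in tool: [[0.747, -0.081, -0.66], [0.086, 0.996, -0.026], [0.659, -0.037, 0.751]]
```

```bash
python3 -m handwheel '[[[-0.55,0,0.62],0],[[-0.55,0,0.62],0],[[-0.55,0,0.62],0],[[-0.55,0,0.62],0],[[-0.55,0,0.62],0],[[-0.55,0,0.62],0],[[-0.55,0,0.62],0],[[-0.55,0,0.62],0],[[-0.55,0,0.62],0],[[0,0,0],0]]' && python3 st.py
```

```text
clock: 27.4
eef_pos: [633.4, -36.5, 169.3]
eef_rot: [-0.034, 0.723, -0.108]
wrist_force: [-3.7, -1.4, -20.9]
finger_gap: 0.5
[-0.1184  0.2327  1.9571  0.0717  0.104  -1.6828] [633.38842394 -36.51293545 169.26267422] 27.4 [ -3.73345615  -1.35665201 -20.9346232 ]
[[ 0.746  0.086  0.661]
 [-0.081  0.996 -0.038]
 [-0.661 -0.026  0.75 ]] [-0.03414068  0.72272278 -0.10843844]
tip corner: behind edge 19.0 lateral -0.5 z 168.0
world x,y,z unit in tool: [[0.746, -0.081, -0.661], [0.086, 0.996, -0.026], [0.661, -0.038, 0.75]]
```

```bash
python3 -m handwheel '[[[7,0.3,-8],0],[[10,0.4,-11.3],0],[[3.3,0,-3.7],0],[[-15,-0.8,-13],0],[[-22,-1.1,-19.8],0],[[-22,-1.1,-19.8],0],[[-15,-0.8,-13],0],[[0,0,0],0],[[0,0,0],0],[[0,0,0],0]]' && python3 st.py && python3 - <<'E'
from h import *
c=shot('side','z9.png');w=shot('wrist','z9w.png')
for n,c in(('side',c),('wrist',w)):
    P=cloud(c);ok=c['z_map']>0;hsv=cv2.cvtColor(c['pixels'],cv2.COLOR_RGB2HSV)
    for nm,lo,hi in(('yel',22,35),('blu',100,125),('grn',50,85)):
        m=ok&(hsv[...,0]>=lo)&(hsv[...,0]<=hi)&(hsv[...,1]>100)&(P[...,2]>155)&(P[...,2]<195)&(P[...,0]>620)&(P[...,0]<670)&(abs(P[...,1]+40)<170)
        t=P[m]
        if len(t)>4: print(n,nm,len(t),np.percentile(t,[3,50,97],axis=0).round(1).tolist())
a=cv2.imread('pics/z9.png')[100:292,180:436];b=cv2.imread('pics/z9w.png')
cv2.imwrite('pics/z9c.png',np.hstack([cv2.resize(a,(400,300)),cv2.resize(b,(400,300))]))
E
```

```text
clock: 28.65
eef_pos: [541.8, -28.6, 145.0]
eef_rot: [-0.041, 0.724, -0.119]
wrist_force: [-0.7, -0.5, -0.6]
finger_gap: 0.2
[-1.2090e-01  9.0300e-02  2.2032e+00  7.5230e-01  2.2000e-03 -2.3656e+00] [541.81425726 -28.55008842 144.97361439] 28.65 [-0.69803163 -0.48009149 -0.60478554]
[[ 0.744  0.091  0.662]
 [-0.089  0.995 -0.038]
 [-0.663 -0.031  0.748]] [-0.04112208  0.72429792 -0.11887918]
tip corner: behind edge -72.8 lateral 3.1 z 143.7
world x,y,z unit in tool: [[0.744, -0.089, -0.663], [0.091, 0.995, -0.031], [0.662, -0.038, 0.748]]
side yel 63 [[636.5, -70.4, 175.8], [639.5, -30.1, 182.3], [646.9, -22.7, 187.5]]
side blu 140 [[644.1, 77.9, 168.3], [646.7, 94.9, 175.8], [655.9, 104.4, 178.8]]
side grn 92 [[631.5, -186.9, 168.3], [635.6, -169.9, 175.6], [645.2, -161.8, 178.0]]
wrist blu 369 [[642.3, 73.7, 165.1], [644.2, 84.5, 168.8], [659.6, 101.5, 172.3]]
wrist grn 402 [[629.8, -189.0, 165.4], [631.5, -174.7, 170.6], [645.5, -162.5, 175.2]]
```

View pics/z9c.png

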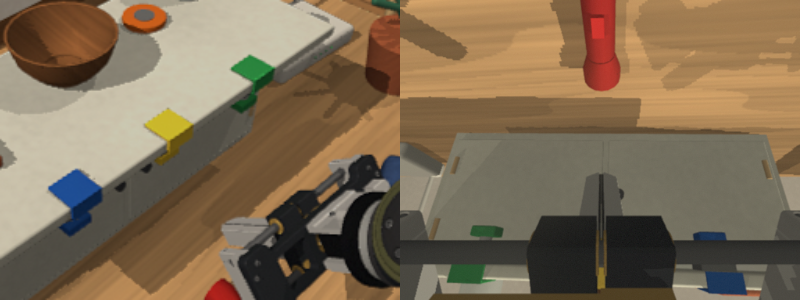

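The yellow pad now spans z 176–188 mm, against 167–180 before the push. The blue and green pads haven't moved, at 168–179 mm. The hand is out and touching nothing, so I'm handing in.

```bash
python3 -c "
from cell import manip
print(manip.sign_off())"
```

```text
the job is handed in; nothing more can be done
None
```

The yellow switch is pushed fully up and stayed up. The blue and green switches are untouched, and the hand is back out with nothing in contact. I handed the job in just after 28.7 s; the sign-off gives no verdict.

**What I did**
- **First try failed:** the moves cannot tilt the tool directly, so I held the red flashlight level and used it as a poker. Its head rose past the pad's height with no force on the wrist, and the wrist picture showed it passing through the pad. I laid it back on the table; it now lies in front of the shelf instead of off to the side.
- **Second try worked:** I commanded moves past the arm's reach so that the tool tilted, up to about 60° from vertical. The wrist joint's limit brought it back to about 49° on the way in. With the jaws closed, I went in under the lip and pushed the yellow pad up with the fingertips.

**Last checks**
- **Push:** the wrist felt about 4 N while the pad slid, then about 21 N at the firm stop.
- **Pads:** in the side camera the yellow pad spans z 176–188 mm, against 167–180 mm before, so it is about 8–9 mm up. The blue pad is still at 168–179 mm. Green reads 168–178 mm; its reading before the push was mixed with other objects, so I compared it with blue.
- **Hand:** it rests about 70 mm in front of the shelf, with under 1.5 N on the wrist, which is noise.

**One doubt:** during the approach, joint 6 read −2.554 rad against its stated limit of −2.55. That may only be rounding or noise; nothing was reported.

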